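Load a square pile of test cartridges

ROBOT

A 6-joint arm with a two-finger parallel gripper is mounted at the origin on the work surface. World frame = base frame: x ahead of the robot, y to its left, z up, the work surface at z = 0. Lengths are in m, angles in rad, forces in N, time in s.
With the tool pointing down it reaches from about 0.35 to 0.975 m from the base axis. Payload 4.9 kg.
Tool frame: the origin (TCP) lies between the finger pads; the fingertips stand 19 mm ahead of it and the grasp point (between the pads) is the TCP; z points along the fingers, y is the line along which they close (so a half turn about z gives the same grasp; the last joint's range is limited). The gripper opens to 85 mm and grips with 20 to 120 N. Pads are 22 mm wide; open, the fingers measure 114 mm over their backs; the gripper's body (76 mm by 85 mm) begins 54 mm behind the grasp point. The pads swing forward as they close: fully open they stand 13 mm farther back than shut.
Start: joints at [-1.411, 0.053, 1.613, -0, 1.476, -0.119], TCP at [0.172, -0.601, 0.25] pointing down, gripper open.
Joint ranges: [-3.01, 3.01], [-1.01, 2.22], [0.06, 2.58], [-1.02, 4.17], [0.09, 2.62], [-3.14, 3.14]. Speed limits (rad/s): [2.57, 2.57, 3.14, 3.14, 3.14, 3.14].

INTERFACE

Orientations are given as a rotation vector (axis times angle).
In Python, from station import ctrl gives the robot as it stands. The module is installed in compiled form; this text tells all that it offers.
- The arm moves only by the tool servo_tool, never from a script. Its argument "increments" is a list that holds one entry, the list of rows, each a list of 5 numbers: the finger opening in cm, from 0 to 8.54, then the shift along the tool's x, y, z in cm, then the turn about the tool's z in degrees. A call has 1 to 5 rows; each row is the pose to reach, as a shift and turn from the pose commanded when the call began, along the tool's axes at that moment; what a row does not reach only later rows make up. A row lasts 1/10 s, in which the tool goes at most 50 mm and 8.59 degrees, less where a joint would pass 70% of its speed; a pose out of reach is approached as far as the arm can. A call with a gripper value outside its range is refused whole. The fingers move at their own pace and stop on an object; "newtons" is the grip in N (left out, the last holds). Time passes only in rows, so rows that repeat a pose let the fingers close. It gives the time, the measured TCP pose, the force, the opening and the grip force at its end, in the units of the state.
- ctrl.get_obs(): the state, without advancing time (a new reading comes with each control period).
- ctrl.get_image(name): name is "scene" or "top" or "wrist"; returns a dict with "img" (480x640x3 uint8, red, green, blue), "fx", "fy", "cx", "cy" (pixels), "rvec" (rotation vector, rad) and "tvec" (3), from world to camera coordinates, as OpenCV has them; the wrist camera has in their place "mount" (4x4, takes a point from camera to tool coordinates, whose origin is the TCP and whose axes are the flange's). Camera axes: x right, y down, z forward; pixel columns grow to the right and rows downward; lengths in m; the calibration is good to about 2 mm. A picture is of the moment at which its call begins: read the wrist's pose just before it. There is no depth.
- ctrl.finish_job(): hands the job in; it is judged then, once.
The state is a dict: "t": time; "q": joint angles; "dq": joint speeds; "effort": joint torques, N m; "tool_pos": TCP position; "tool_rot": TCP orientation; "contact_force": force on the tool from outside, world axes, zero at the start; "wrist_torque": the same for the moment, N m; "opening": finger opening in m; "grip_force": force on a finger pad.
Only numpy, scipy, OpenCV 4.12 (cv2) and the standard library are available. Lean on these libraries where they do the work, as an engineer would, in place of code of your own. Each camera call takes 0.05 s, during which the arm holds its last target. There are 200 camera calls.

TASK

Stack the green-banded test cartridge from the sloping rack squarely on top of the blue-banded one waiting on the loading shuttle, then the yellow-banded one squarely on top of the green, all edges flush and running the same way, setting each down gently, not dropping it. Then push the shuttle all the way in along its track, away from the robot, so that the square pile rides on it to the end. Leave everything else on the bench where it is.

Things in the scene. Friction and masses are not known exactly. Their poses are not given: they have to be found in the camera images.
- cart_green: flat test cartridge, a box 78 (x) x 54 (y) x 20 mm (z), white on a blue foot, with a green band around the end half at its -x side and a black-and-white code patch at the other; about 70 g; origin at the centre of its underside, z towards its top face; starts on the sloping rack, its x axis pointing up the slope, z square to the slope
- cart_yellow: flat test cartridge, a box 78 (x) x 54 (y) x 20 mm (z), white on a blue foot, with a yellow band around the end half at its -x side and a black-and-white code patch at the other; about 70 g; origin at the centre of its underside, z towards its top face; starts on the sloping rack beside the green one, 120 mm from it centre to centre, same attitude
- cart_blue: flat test cartridge, a box 78 (x) x 54 (y) x 20 mm (z), white on a blue foot, with a blue band around the end half at its -x side and a black-and-white code patch at the other; about 70 g; origin at the centre of its underside, z towards its top face; starts lying flat on the shuttle, a little askew; bottom of the pile
- rack: fixed rack: aluminium shelf, 100 mm up the slope x 240 mm wide, sloping 0.56 rad down towards the robot, blue lip 8 mm high at its low edge; origin on the bench 50 mm under the shelf's centre; x points to the high side, y along the shelf. Cartridges lie 60 mm either side of the centre, which on which side varies; rack and track may swap sides
- track: fixed cream loading track 270 (x) x 130 (y) mm, its bed 18 mm above the bench, steel side rails up to 26 mm, a grey end block at its +x end up to 52 mm; origin on the bench under its centre; x is the direction in which the shuttle is pushed in
- shuttle (a joint): travel of the grey shuttle along the track's x in m: 0 is fully out (near the robot), 0.080 fully in against its stop; starts between 0 and 0.02; stiff, moves at about 2 N and stays where left
- shuttle_deck (a point): centre of the top face of the shuttle's plate (135 x 100 mm, top 28 mm above the bench); axes as the track's
- shuttle_tab (a point): point on the outer (-x) face of the upright blue push tab at the shuttle's -x edge, 70 mm wide, 6 mm thick, rising 36 mm above the plate; the point is on the tab's middle line, 48 mm above the bench; the tab's top is 64 mm above the bench
- cart_orange: bystander: flat test cartridge, a box 78 (x) x 54 (y) x 20 mm (z), white on a blue foot, with an orange band around the end half at its -x side and a black-and-white code patch at the other; about 70 g; origin at the centre of its underside, z towards its top face; lies flat on the bench between rack and track
- sample_a: bystander: upright sample cartridge, white with blue foot and cap, 40 x 40 x 62 mm, origin under its foot
- sample_b: bystander: another upright sample cartridge, 40 x 40 x 62 mm, origin under its foot
- reagent: bystander: amber bottle, 56 mm diameter, 130 mm tall, origin under its base
- cup: bystander: clear cup, 64 mm diameter, 70 mm tall, origin under its base
- timer: bystander: white bench timer 60 x 70 x 22 mm, origin under its base
There are look-alikes about, which are no part of the job. Leave any turquoise look-alike of the cart_green alone.

How it is judged:
By the outcome, as a careful person would: the job done as asked, in the order asked, and still so for the second after the job is handed in, with the robot touching nothing.
It also fails if it takes over 72 s, if anything falls off the work surface, if the arm or the gripper's body presses on something with over 40 N, if the wrist force passes 120 N, or if a joint passes its speed limit or range.

## Working session

There is one attempt and no reset: what is moved stays moved. The work goes in short steps, Python scripts to look and compute and a tool call to move; the robot and the scene stay as the last step left them, time stands still between calls to the robot, and variables do not carry over. Pictures are saved under pics/ and viewed, at most 10 in all, crops included, and the job is handed in when it is done.

Besides the shell and the picture viewer there is one more tool, called in YAML: its name, and indented under it one key for each argument. servo_tool: Moves the arm, as the interface text tells. Its arguments: {"type":"object","properties":{"increments":{"type":"array"},"newtons":{"type":"number"}},"required":["increments"]}

```bash
mkdir -p pics; python3 - <<'E'
from station import ctrl
import cv2, numpy as np, pickle
o=ctrl.get_obs(); print(o['t'],o['tool_pos'],o['tool_rot'],o['opening'])
d={}
for n in ('scene','top'):
    im=ctrl.get_image(n); d[n]=im
    cv2.imwrite(f'pics/{n}0.png',im['img'][:,:,::-1])
    R=cv2.Rodrigues(np.array(im['rvec']))[0]; print(n,im['fx'],im['cx'],im['cy'],-R.T@np.array(im['tvec']).ravel(), R.tolist())
pickle.dump(d,open('i0.pkl','wb'))
E
```

```text
0.0 [ 0.17189885 -0.60028817  0.2490759 ] [-3.10909831e+00 -4.36212983e-01  3.57539469e-05] 0.08554500925411389
scene 529.7671916643242 312.4597897763445 235.91223341114275 [1.08734122 0.80545631 0.94950961] [[-0.8540752750632177, 0.5199138058389304, 0.01565436117406324], [0.3447829436253976, 0.5884047336659111, -0.7313717188848325], [-0.38946135406570837, -0.6192491452538531, -0.6817993471628421]]
top 620.6524049447308 326.5346254959413 245.93207242570722 [ 0.46082646 -0.02323342  1.73688074] [[0.02649468014939249, -0.9996480036904463, -0.0013786375472186647], [-0.9979008190281189, -0.02636679733544678, -0.059150210323216115], [0.05909303941066647, 0.0029429094407953486, -0.9982481414844872]]
```

View pics/top0.png

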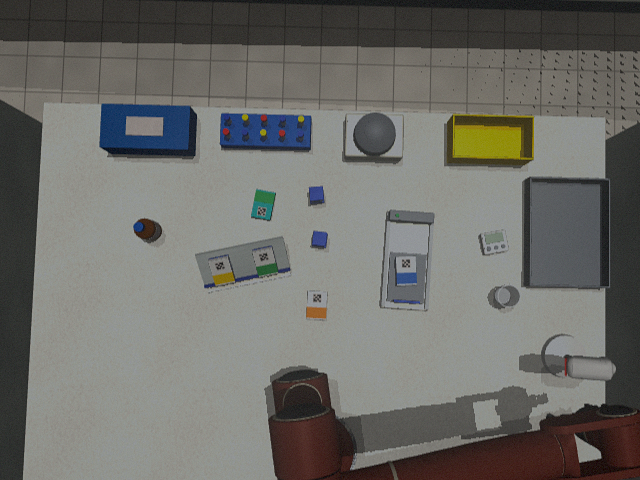

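View pics/scene0.png

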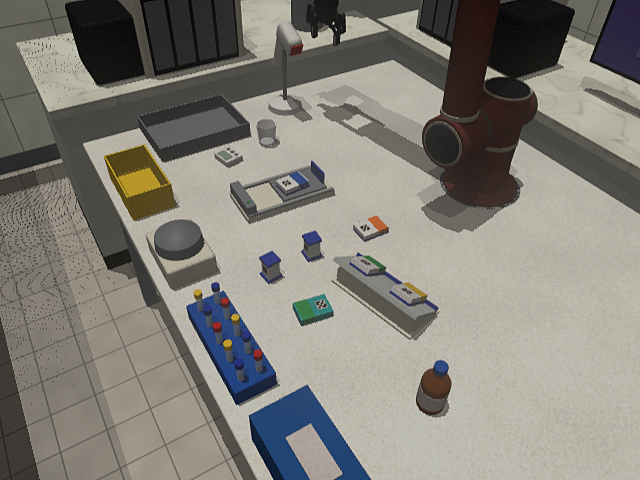

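The top view shows the cartridges at these pixels: green-banded on the rack (264,262), yellow-banded on the rack (221,270), blue on the shuttle (405,269) and orange on the bench (317,305). Things that could be taken for the green one are the turquoise cartridge lying on the bench at (263,205), the green lettering on the end block (397,216), and the orange cartridge. I choose (264,262), because it lies on the rack beside the yellow one. I'll check it in a crop and take rough positions.

```bash
cat > h.py <<'E'
import cv2, numpy as np, pickle
from scipy.spatial.transform import Rotation as Rn
def cam(im,o=None):
    """camera centre and camera->world rotation"""
    if 'mount' in im:
        M=np.array(im['mount']); Rt=Rn.from_rotvec(o['tool_rot']).as_matrix()
        return Rt@M[:3,3]+o['tool_pos'], Rt@M[:3,:3]
    R=Rn.from_rotvec(np.array(im['rvec']).ravel()).as_matrix()
    return -R.T@np.array(im['tvec']).ravel(), R.T
def ray(im,uv,o=None):
    c,R=cam(im,o); uv=np.atleast_2d(uv).astype(float)
    d=np.c_[(uv[:,0]-im['cx'])/im['fx'],(uv[:,1]-im['cy'])/im['fy'],np.ones(len(uv))]@R.T
    return c,d
def onplane(im,uv,p0,n=(0,0,1),o=None):
    c,d=ray(im,uv,o); n=np.array(n,float)
    return c+d*(((np.array(p0)-c)@n)/(d@n))[:,None]
def onz(im,uv,z,o=None): return onplane(im,uv,(0,0,z),(0,0,1),o)
def proj(im,P,o=None):
    c,R=cam(im,o); q=(np.atleast_2d(P)-c)@R
    return np.c_[q[:,0]/q[:,2]*im['fx']+im['cx'],q[:,1]/q[:,2]*im['fy']+im['cy']]
def mask(img,h0,h1,s=110,v=50):
    hsv=cv2.cvtColor(img,cv2.COLOR_RGB2HSV); return cv2.inRange(hsv,(h0,s,v),(h1,255,255))
def shot(name):
    from station import ctrl
    o=ctrl.get_obs(); return ctrl.get_image(name),o
E
python3 - <<'E'
from h import *
d=pickle.load(open('i0.pkl','rb')); t=d['top']
def blob(m,win):
    x0,y0,x1,y1=win; q=np.zeros_like(m); q[y0:y1,x0:x1]=m[y0:y1,x0:x1]
    n,l,s,c=cv2.connectedComponentsWithStats(q); i=1+np.argmax(s[1:,4]); return c[i],s[i]
for nm,h,w,z in (('green',(45,75),(240,235,290,280),.052),('yellow',(18,32),(200,250,240,290),.052),('blue',(100,125),(390,250,425,290),.048),('teal',(70,95),(245,185,280,225),.02),('orange',(8,17),(300,285,335,325),.02)):
    c,s=blob(mask(t['img'],*h),w); print(nm,c.round(1),s,onz(t,c,z).round(4))
S=lambda uv,z:onz(t,uv,z).round(4).tolist()
print('rack low',S([(208,291),(291,272)],.03),'high',S([(196,255),(286,237)],.077))
print('track',S([(381,308),(425,309),(390,212),(434,213)],.026),'base',S([(305,440)],0))
im=d['scene']['img'][235:340,280:450,::-1]; a=cv2.resize(im,None,fx=3,fy=3,interpolation=2)
b=cv2.resize(t['img'][180:330,190:440,::-1],None,fx=2,fy=2,interpolation=2)
c=np.zeros((600,510,3),np.uint8); c[:a.shape[0]]=a[:, :510]
b=b[:285,:500] if 0 else b; c[315:600,:500]=b[:285]
cv2.imwrite('pics/crop1.png',c)
E
```

```text
green [266.8 269.1] [256 264  22  12 166] [[0.4932 0.1422 0.052 ]]
yellow [223.4 277.9] [213 272  22  13 190] [[0.4663 0.2591 0.052 ]]
blue [406.1 277.7] [396 273  21  11 210] [[ 0.4801 -0.2367  0.048 ]]
teal [261.8 209.3] [251 200  22  20 242] [[0.6597 0.1646 0.02  ]]
orange [315.8 312.3] [306 307  21  11 202] [[0.3787 0.0066 0.02  ]]
rack low [[0.4294, 0.3036, 0.03], [0.4875, 0.0775, 0.03]] high [[0.5255, 0.3304, 0.077], [0.5802, 0.091, 0.077]]
track [[0.3954, -0.1722, 0.026], [0.3959, -0.2929, 0.026], [0.6609, -0.1914, 0.026], [0.6613, -0.3133, 0.026]] base [[0.0272, 0.027, 0.0]]
```

View pics/crop1.png

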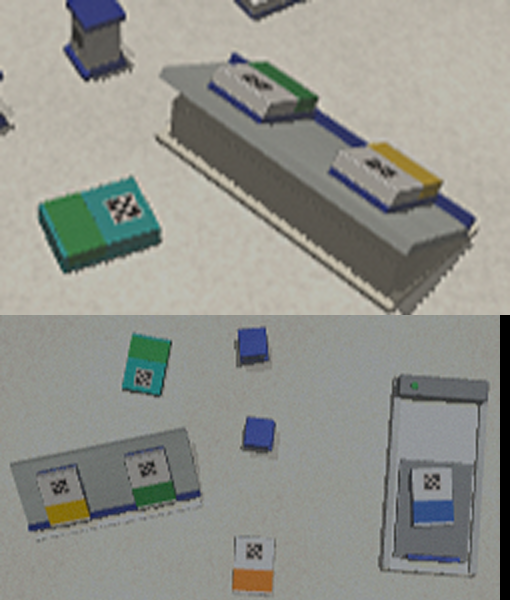

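The crop confirms it: the piece on the rack at scene (372,262) is white on blue with a green band, while the bench one is all turquoise. Next I need the wrist camera's mount and the tool axes.

```bash
cat >> h.py <<'E'
def togo(o,target,yaw=None):
    """shift in tool axes (cm) and turn (deg) to bring the TCP to target / tool x to yaw (deg)"""
    R=Rn.from_rotvec(o['tool_rot']).as_matrix(); s=R.T@(np.array(target)-o['tool_pos'])*100
    y=np.degrees(np.arctan2(R[1,0],R[0,0])); return s.round(2).tolist(), y.round(2), None if yaw is None else round(-(yaw-y),2)
E
python3 - <<'E'
from h import *
w,o=shot('wrist'); print(w['fx'],w['cx'],w['cy']); print(np.array(w['mount']).round(4).tolist())
R=Rn.from_rotvec(o['tool_rot']).as_matrix(); print(R.round(4).tolist())
print(togo(o,(.45,-.24,.25),-4))
E
```

```text
374.74918329984644 323.88704504110996 241.19100486256517
[[0.0007, -0.9486, -0.3165, 0.0817], [1.0, 0.0011, -0.0008, 0.0001], [0.0011, -0.3165, 0.9486, -0.1234], [0.0, 0.0, 0.0, 1.0]]
[[0.9614, 0.2752, -0.0003], [0.2752, -0.9614, 0.0018], [0.0002, -0.0018, -1.0]]
([36.65, -26.99, -0.02], np.float64(15.98), np.float64(19.98))
```

servo_tool:
  increments:
    - [[8.5, 4.2, -2.6, 0, 0], [8.5, 8.4, -5.2, 0, 0], [8.5, 12.6, -7.8, 0, 0], [8.5, 16.8, -10.4, 0, 0], [8.5, 21, -13, 0, 0]]

```text
t: 0.65
tool_pos: [0.339, -0.4163, 0.25]
tool_rot: [-3.111, -0.436, -0.0]
contact_force: [0.3, -0.5, -0.2]
opening: 0.0848
grip_force: 0.0
```

servo_tool:
  increments:
    - [[8.5, 4.2, -2.6, 0, 4], [8.5, 8.4, -5.2, 1, 8], [8.5, 12.6, -7.8, 2, 12], [8.5, 16.8, -10.4, 3, 16], [8.5, 20.5, -12.9, 3, 20]]

```text
t: 1.15
tool_pos: [0.5, -0.2352, 0.2182]
tool_rot: [-3.138, 0.114, 0.004]
contact_force: [-0.1, -1.3, 0.9]
opening: 0.085
grip_force: 0.0
```

servo_tool:
  increments:
    - [[8.5, 0, 0, 0, 0], [8.5, 0, 0, 0, 0], [8.5, 0, 0, 0, 0]]

```text
t: 1.45
tool_pos: [0.4993, -0.2381, 0.2202]
tool_rot: [3.139, -0.111, -0.001]
contact_force: [-0.5, 0.0, -0.2]
opening: 0.0849
grip_force: 0.0
```

```bash
python3 - <<'E'
from h import *
w,o=shot('wrist'); pickle.dump((w,o),open('iblue.pkl','wb')); cv2.imwrite('pics/wblue.png',w['img'][:,:,::-1])
print(o['t'],o['tool_pos'],np.abs(o['dq']).max(),togo(o,(.5,-.24,.22),-4))
E
```

```text
1.45 [ 0.49926105 -0.2381408   0.22016762] 0.018849996865062262 ([0.09, 0.18, 0.02], np.float64(-4.05), np.float64(-0.05))
```

View pics/wblue.png

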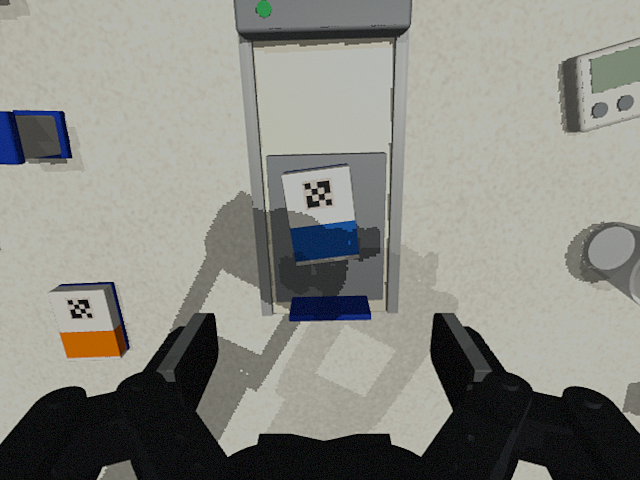

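The wrist picture shows blue's top face with corners at about (283,173), (348,165), (357,256) and (295,262). Its code end points away from the robot, and the push tab is at (330,308). I'll move on to the rack and measure there.

servo_tool:
  increments:
    - [[8.5, -0.3, -4.8, -1.2, 0], [8.5, -0.6, -9.6, -2.4, 0], [8.5, -0.9, -14.4, -3.6, 0], [8.5, -1.2, -19.2, -4.8, 0], [8.5, -1.5, -24, -5, 0]]

```text
t: 2.0
tool_pos: [0.5019, 0.003, 0.2727]
tool_rot: [3.139, -0.115, 0.007]
contact_force: [0.7, -0.2, -0.7]
opening: 0.0848
grip_force: 0.0
```

servo_tool:
  increments:
    - [[8.5, -0.4, -4.8, 0, -5], [8.5, -0.8, -9.6, 0, -10], [8.5, -1.2, -14.4, 0, -15], [8.5, -1.5, -19.2, 0, -18], [8.5, -1.5, -19.7, 0, -18]]

```text
t: 2.5
tool_pos: [0.5001, 0.2033, 0.2705]
tool_rot: [-3.116, -0.388, -0.0]
contact_force: [-0.5, 0.2, -0.9]
opening: 0.0848
grip_force: 0.0
```

servo_tool:
  increments:
    - [[8.5, 0, 0, 0, 0], [8.5, 0, 0, 0, 0], [8.5, 0, 0, 0, 0]]

```text
t: 2.8
tool_pos: [0.5008, 0.1986, 0.2703]
tool_rot: [3.118, 0.378, 0.0]
contact_force: [0.2, 0.1, 0.1]
opening: 0.0849
grip_force: 0.0
```

```bash
python3 - <<'E'
from h import *
w,o=shot('wrist'); pickle.dump((w,o),open('irack.pkl','wb')); cv2.imwrite('pics/wrack.png',w['img'][:,:,::-1])
print(o['t'],o['tool_pos'],np.abs(o['dq']).max(),togo(o,(.5,.2,.27),14))
w,o=pickle.load(open('iblue.pkl','rb'))
hsv=cv2.cvtColor(w['img'],cv2.COLOR_RGB2HSV)
for p in ((320,210),(300,215),(340,180),(330,240),(270,200),(370,170),(370,280),(345,250)): print(p,hsv[p[1],p[0]],end=' ')
E
```

```text
2.8 [0.50080946 0.19863746 0.2703255 ] 0.002341809650696012 ([-0.05, -0.15, 0.03], np.float64(13.81), np.float64(-0.19))
(320, 210) [ 54   7 186] (300, 215) [ 23  17 119] (340, 180) [ 45   3 185] (330, 240) [109 211  86] (270, 200) [102  11 111] (370, 170) [ 80   6 124] (370, 280) [70  8 98] (345, 250) [109 192  89]
```

View pics/wrack.png

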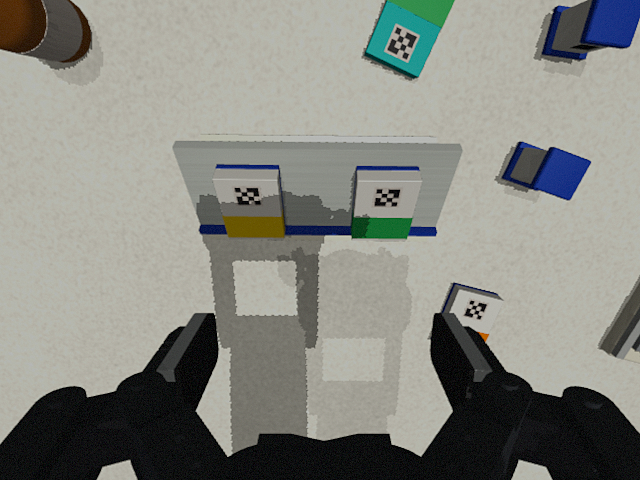

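The wrist view of the rack shows yellow's top face spanning (215,170) to (284,237) and green's corners at about (356,171), (420,171), (411,238) and (352,238). The lip runs level, so the tool's heading matches the rack's. Now I'll refine the corners and turn them into points.

```bash
cat >> h.py <<'E'
def corners(w,seed,win=4):
    g=cv2.cvtColor(w['img'],cv2.COLOR_RGB2GRAY); s=np.float32(seed).reshape(-1,1,2)
    return cv2.cornerSubPix(g,s.copy(),(win,win),(-1,-1),(3,40,.01)).reshape(-1,2)
def rect(P):
    """P: far-left, far-right, near-right, near-left -> centre, yaw(deg), sides"""
    P=np.asarray(P); c=P.mean(0); ax=(P[0]+P[1]-P[2]-P[3])/2; ay=(P[0]+P[3]-P[1]-P[2])/2
    y=lambda v:np.degrees(np.arctan2(v[1],v[0]))
    print('c',c.round(4),'yaw',y(ax).round(2),(y(ay)-90).round(2),'L',(np.linalg.norm(ax)*1e3).round(1),'W',(np.linalg.norm(ay)*1e3).round(1)); return c
E
python3 - <<'E'
from h import *
w,o=pickle.load(open('irack.pkl','rb'))
for nm,s in (('green',[(356,171),(420,171),(411,238),(352,238)]),('yellow',[(215,170),(281,170),(284,237),(228,237)])):
    k=corners(w,s); print(nm,k.round(1).tolist())
    P=np.r_[onz(w,k[:2],.082,o),onz(w,k[2:],.040,o)]; print(P.round(4).tolist()); rect(P)
w,o=pickle.load(open('iblue.pkl','rb'))
k=corners(w,[(283,173),(348,165),(357,256),(295,262)]); print('blue',k.round(1).tolist()); rect(onz(w,k,.048,o))
k=np.float32([(290,297),(370,297)]); P=onz(w,k,.064,o); print('tab outer-top?',P.round(4).tolist(), onz(w,[(291,320),(369,320)],.05,o).round(4).tolist(),'deck',onz(w,[(267,155),(385,153)],.028,o).round(4).tolist())
print('rails',onz(w,[(251,45),(266,315),(397,315),(403,45)],.026,o).round(4).tolist())
c=np.zeros((560,800,3),np.uint8); a=cv2.resize(w['img'][150:330,240:420,::-1],(540,540),interpolation=2); c[:540,:540]=a
w2,_=pickle.load(open('irack.pkl','rb')); b=w2['img'][150:250,200:440,::-1]
c[:540,540:]=0
cv2.imwrite('pics/c2.png',np.vstack([cv2.resize(b,(720,300),interpolation=2),np.hstack([cv2.resize(w['img'][150:250,260:400,::-1],(420,300),interpolation=2),np.zeros((300,300,3),np.uint8)])]))
E
```

```text
green [[356.0, 171.0], [419.20001220703125, 169.0], [407.6000061035156, 235.8000030517578], [351.1000061035156, 235.8000030517578]]
[[0.5448, 0.1823, 0.082], [0.5588, 0.1322, 0.082], [0.4908, 0.111, 0.04], [0.4774, 0.1653, 0.04]]
c [0.518  0.1477 0.061 ] yaw 15.76 14.73 L 81.9 W 54.0
yellow [[215.10000610351562, 166.6999969482422], [278.70001220703125, 166.60000610351562], [284.79998779296875, 234.89999389648438], [226.60000610351562, 233.8000030517578]]
[[0.5204, 0.2957, 0.082], [0.533, 0.245, 0.082], [0.4627, 0.2292, 0.04], [0.4499, 0.2853, 0.04]]
c [0.4915 0.2638 0.061 ] yaw 10.53 13.33 L 83.0 W 54.9
blue [[281.1000061035156, 174.5], [348.29998779296875, 165.39999389648438], [357.0, 256.0], [295.20001220703125, 262.6000061035156]]
c [ 0.5037 -0.2355  0.048 ] yaw 2.92 3.09 L 75.4 W 52.8
tab outer-top? [[0.4409, -0.2057, 0.064], [0.4363, -0.2718, 0.064]] [[0.4113, -0.2025, 0.05], [0.4065, -0.2716, 0.05]] deck [[0.5536, -0.1947, 0.028], [0.5484, -0.2918, 0.028]]
rails [[0.6357, -0.1919, 0.026], [0.4045, -0.1758, 0.026], [0.3958, -0.3007, 0.026], [0.6276, -0.3072, 0.026]]
```

View pics/c2.png

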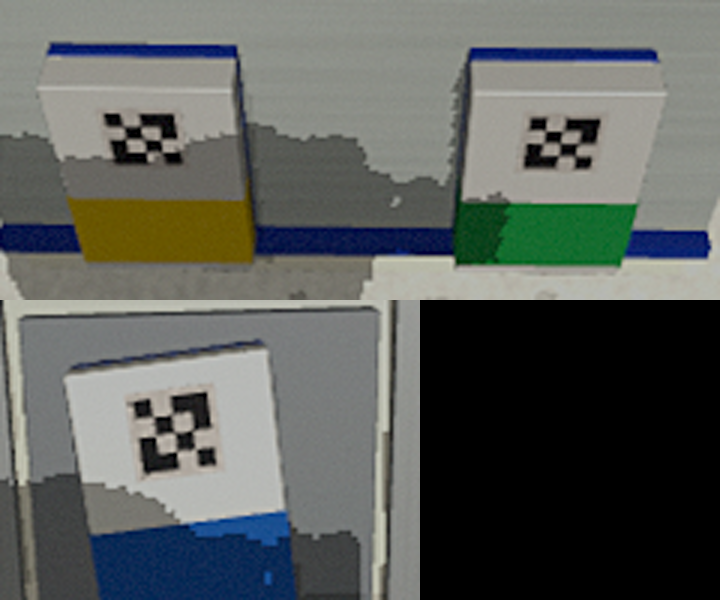

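The crop shows that the far end faces are visible, so the top-face edges lie lower than my seeds: green (356.7,180.7)–(421,181.3), yellow (213.3,179.3)–(279.3,180.7), blue (282,176)–(349.3,166).

```bash
python3 - <<'E'
from h import *
w,o=pickle.load(open('irack.pkl','rb'))
for nm,k in (('green',[(356.7,180.7),(421,181.3),(408.3,238.3),(351.7,238.3)]),('yellow',[(213.3,179.7),(279.3,180.7),(284.7,237.3),(227.7,237.3)])):
    k=np.array(k)
    for dz in (-.006,0,.006):
        P=np.r_[onz(w,k[:2],.082+dz,o),onz(w,k[2:],.040+dz,o)]; print(nm,dz,end=' '); c=rect(P)
L=onz(w,[(202,230),(436,232)],.031,o); print('lip',L.round(4).tolist(),np.degrees(np.arctan2(-(L[0]-L[1])[0],(L[0]-L[1])[1])))
H=onz(w,[(174,142),(461,145)],.0766,o); print('top edge',H.round(4).tolist(),np.linalg.norm(H[0]-H[1]),np.degrees(np.arctan2(-(H[0]-H[1])[0],(H[0]-H[1])[1])))
w,o=pickle.load(open('iblue.pkl','rb'))
rect(onz(w,[(282,176),(349.3,166),(357,256),(295,262)],.048,o))
E
```

```text
green -0.006 c [0.5114 0.1438 0.055 ] yaw 15.17 13.6 L 77.2 W 55.8
green 0 c [0.5126 0.1452 0.061 ] yaw 15.27 13.6 L 76.4 W 54.8
green 0.006 c [0.5138 0.1465 0.067 ] yaw 15.38 13.6 L 75.6 W 53.9
yellow -0.006 c [0.4828 0.2634 0.055 ] yaw 11.6 13.43 L 76.9 W 56.7
yellow 0 c [0.4845 0.2626 0.061 ] yaw 11.47 13.43 L 76.1 W 55.7
yellow 0.006 c [0.4862 0.2617 0.067 ] yaw 11.34 13.43 L 75.3 W 54.7
lip [[0.4447, 0.3118, 0.031], [0.4993, 0.0816, 0.031]] 13.350821569655636
top edge [[0.5312, 0.3328, 0.0766], [0.5853, 0.1036, 0.0766]] 0.23554957937882665 13.270991623236249
c [ 0.5034 -0.2358  0.048 ] yaw 2.39 3.16 L 74.2 W 53.0
```

servo_tool:
  increments:
    - [[8.5, 0.2, 3, 3, 0.4], [8.5, 0.4, 5.5, 7, 0.4], [8.5, 0.4, 5.5, 11, 0.4], [8.5, 0.4, 5.5, 15, 0.4], [8.5, 0.4, 5.5, 15, 0.4]]

```text
t: 3.35
tool_pos: [0.5131, 0.1459, 0.1138]
tool_rot: [3.12, 0.367, -0.02]
contact_force: [-1.0, -0.1, -0.4]
opening: 0.085
grip_force: 0.0
```

```bash
python3 - <<'E'
from h import *
from station import ctrl
o=ctrl.get_obs(); print(o['tool_pos'],o['contact_force'],togo(o,(.5178,.1465,.068),13.4))
E
```

```text
[0.51309931 0.14593721 0.1137938 ] [-0.9580261  -0.14894444 -0.44564066] ([0.53, 0.06, 4.57], np.float64(13.43), np.float64(0.03))
```

servo_tool:
  increments:
    - [[8.5, 0, 0, 2, 0], [8.5, 0, 0, 3.5, 0], [8.5, 0, 0, 4, 0], [8.5, 0, 0, 4, 0], [8.5, 0, 0, 4, 0]]

```text
t: 3.85
tool_pos: [0.5184, 0.1481, 0.0816]
tool_rot: [-3.12, -0.371, -0.003]
contact_force: [-0.4, -0.1, 0.1]
opening: 0.0852
grip_force: 0.0
```

```bash
python3 - <<'E'
from h import *
w,o=shot('wrist'); print(o['tool_pos'],o['contact_force'],togo(o,(.5178,.1465,.068),13.4))
cv2.imwrite('pics/g1.png',w['img'][:,:,::-1])
E
```

```text
[0.51838527 0.14808426 0.08155024] [-0.36023783 -0.10593602  0.12046881] ([-0.1, 0.14, 1.35], np.float64(13.57), np.float64(0.17))
```

View pics/g1.png

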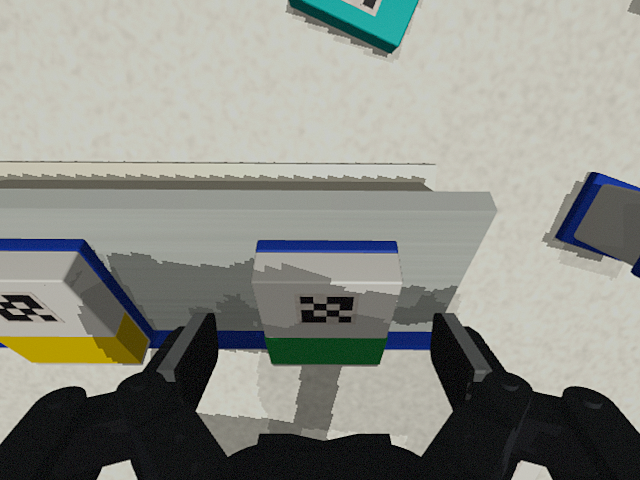

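The wrist view shows green centred between the fingers (column 326 against 324) and about 2 mm further downslope than I estimated. I'll descend and grip.

servo_tool:
  increments:
    - [[8.5, -0.2, 0.1, 0.6, 0], [8.5, -0.2, 0.1, 1.3, 0], [8.5, -0.2, 0.1, 1.3, 0], [8.5, -0.2, 0.1, 1.3, 0]]
  newtons: 30

```text
t: 4.3
tool_pos: [0.5155, 0.1465, 0.0668]
tool_rot: [3.12, 0.371, -0.002]
contact_force: [-0.4, -0.2, 0.2]
opening: 0.085
grip_force: 0.0
```

servo_tool:
  increments:
    - [[4.5, 0, 0, 0, 0], [4.5, 0, 0, 0, 0], [4.5, 0, 0, 0, 0], [4.5, 0, 0, 0, 0], [4.5, 0, 0, 0, 0]]
  newtons: 30

```text
t: 4.8
tool_pos: [0.5163, 0.1466, 0.0678]
tool_rot: [-3.119, -0.371, -0.001]
contact_force: [0.0, -0.3, 2.7]
opening: 0.0532
grip_force: 32.9
```

servo_tool:
  increments:
    - [[4.5, 0, 0, -1.5, 0], [4.5, 0, 0, -3.5, 0], [4.5, 0, 0, -6, 0], [4.5, -3, -1.6, -6, 0], [4.5, -6.5, -3.5, -6, 0]]

```text
t: 5.3
tool_pos: [0.4454, 0.1653, 0.1296]
tool_rot: [-3.12, -0.369, -0.005]
contact_force: [-0.5, 0.4, -0.5]
opening: 0.0534
grip_force: 32.6
```

servo_tool:
  increments:
    - [[4.5, -3, -1.6, 0, 0], [4.5, -5, -2.7, 2, 0], [4.5, -5, -2.7, 5, 0], [4.5, -5, -2.7, 6.5, 0], [4.5, -5, -2.7, 6.5, 0]]

```text
t: 5.8
tool_pos: [0.3873, 0.1793, 0.0603]
tool_rot: [3.119, 0.372, -0.008]
contact_force: [-0.0, -0.3, -1.7]
opening: 0.0531
grip_force: 32.6
```

servo_tool:
  increments:
    - [[4.5, 0, 0, 0.3, 0], [4.5, 0, 0, 0.6, 0], [4.5, 0, 0, 0.9, 0], [4.5, 0, 0, 0.9, 0]]

```text
t: 6.2
tool_pos: [0.3898, 0.1798, 0.0535]
tool_rot: [-3.12, -0.371, -0.0]
contact_force: [-0.9, 1.0, -0.8]
opening: 0.0534
grip_force: 32.6
```

servo_tool:
  increments:
    - [[4.5, 0, 0, 0.3, 0], [4.5, 0, 0, 0.6, 0], [4.5, 0, 0, 0.9, 0], [4.5, 0, 0, 0.9, 0]]
  newtons: 22

```text
t: 6.6
tool_pos: [0.3891, 0.1797, 0.0437]
tool_rot: [3.119, 0.371, -0.002]
contact_force: [0.4, -0.1, -1.6]
opening: 0.0535
grip_force: 32.6
```

servo_tool:
  increments:
    - [[4.5, 0.2, 0, 0.2, 0], [4.5, 0.4, 0, 0.5, 0], [4.5, 0.5, 0, 0.7, 0], [4.5, 0.5, 0, 0.7, 0]]

```text
t: 7.0
tool_pos: [0.3955, 0.1814, 0.0385]
tool_rot: [-3.119, -0.371, -0.002]
contact_force: [-1.8, -0.3, 6.1]
opening: 0.0531
grip_force: 33.7
```

servo_tool:
  increments:
    - [[4.5, 0.2, 0, 0.2, 0], [4.5, 0.4, 0, 0.4, 0], [4.5, 0.6, 0, 0.6, 0], [4.5, 0.7, 0, 0.8, 0], [4.5, 0.7, 0, 0.8, 0]]

```text
t: 7.5
tool_pos: [0.4029, 0.1831, 0.0309]
tool_rot: [-3.119, -0.371, -0.004]
contact_force: [-0.2, -0.6, 6.6]
opening: 0.0532
grip_force: 34.9
```

servo_tool:
  increments:
    - [[4.5, 0, 0, 0.15, 0], [4.5, 0, 0, 0.3, 0], [4.5, 0, 0, 0.3, 0]]

```text
t: 7.8
tool_pos: [0.4043, 0.1834, 0.0288]
tool_rot: [-3.119, -0.371, -0.009]
contact_force: [1.2, 0.5, 7.6]
opening: 0.0534
grip_force: 35.4
```

servo_tool:
  increments:
    - [[4.5, 0.1, 0, 0.15, 0], [4.5, 0.1, 0, 0.3, 0], [4.5, 0.1, 0, 0.3, 0]]

```text
t: 8.1
tool_pos: [0.4059, 0.1838, 0.0262]
tool_rot: [-3.118, -0.371, -0.011]
contact_force: [1.6, 1.7, 8.1]
opening: 0.0535
grip_force: 35.7
```

servo_tool:
  increments:
    - [[4.5, 0, 0, 0.1, 0], [4.5, 0, 0, 0.2, 0], [4.5, 0, 0, 0.2, 0]]

```text
t: 8.4
tool_pos: [0.4066, 0.184, 0.0248]
tool_rot: [-3.118, -0.37, -0.014]
contact_force: [2.2, -0.1, 10.6]
opening: 0.0531
grip_force: 36.1
```

```bash
python3 - <<'E'
from h import *
w,o=shot('wrist'); print(o['tool_pos'],o['contact_force'])
s,_=shot('scene'); p=proj(s,[.405,.18,.01])[0].astype(int); print(p)
a=cv2.resize(s['img'][p[1]-40:p[1]+40,p[0]-55:p[0]+55,::-1],(550,400),interpolation=2)
b=cv2.resize(w['img'][200:400,190:460,::-1],(270,200)); c=np.zeros((400,800,3),np.uint8); c[:,:550]=a; c[:185,550:]=b[:185,10:260]
cv2.imwrite('pics/flat.png',c); cv2.imwrite('pics/wflat.png',w['img'][:,:,::-1])
E
```

```text
[0.40658446 0.18397417 0.0247531 ] [ 2.24792196 -0.10222748 10.55943708]
[411 270]
```

View pics/flat.png

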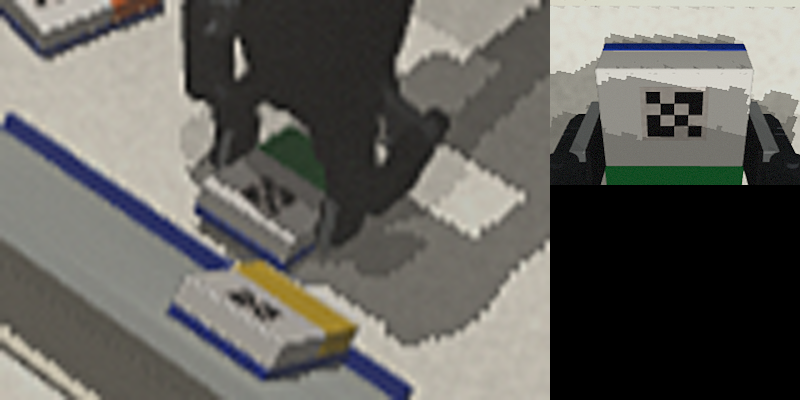

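The cartridge is now practically flat on the bench, with its code end towards the rack. I'll press a touch more, release it so it lies fully flat, then grip again firmly and lift.

servo_tool:
  increments:
    - [[4.5, 0, 0, 0.1, 0], [4.5, 0, 0, 0.15, 0], [7.5, 0, 0, 0.1, 0], [7.5, 0, 0, 0, 0], [7.5, 0, 0, 0, 0]]

```text
t: 9.0
tool_pos: [0.4018, 0.1828, 0.0209]
tool_rot: [3.119, 0.371, -0.001]
contact_force: [0.3, 0.7, -0.3]
opening: 0.0752
grip_force: 0.0
```

servo_tool:
  increments:
    - [[7.5, 0, 0, 0, 0], [4.5, 0, 0, 0, 0], [4.5, 0, 0, 0, 0], [4.5, 0, 0, 0, 0], [4.5, 0, 0, 0, 0]]
  newtons: 45

```text
t: 9.5
tool_pos: [0.4022, 0.1829, 0.0213]
tool_rot: [3.12, 0.371, 0.0]
contact_force: [1.3, 0.2, 1.1]
opening: 0.0526
grip_force: 48.9
```

```bash
cat >> h.py <<'E'
def patch(w,win,vmax=75):
    """centre pixel of the dark code cells in window (x0,y0,x1,y1)"""
    x0,y0,x1,y1=win; h=cv2.cvtColor(w['img'][y0:y1,x0:x1],cv2.COLOR_RGB2HSV)
    m=((h[...,2]<vmax)&(h[...,1]<100)).astype(np.uint8)
    ys,xs=np.nonzero(m); r=cv2.minAreaRect(np.float32(np.c_[xs+x0,ys+y0])); return r, len(xs)
E
python3 - <<'E'
from h import *
w,o=shot('wrist'); print(o['tool_pos'],o['contact_force'],o['opening'],o['grip_force'],o['tool_rot'])
g=cv2.cvtColor(w['img'],cv2.COLOR_RGB2GRAY); print(g[236:420:2,325].tolist()); print(g[320,200:450:4].tolist())
for v in (50,65,80): print(patch(w,(280,280,370,350),v))
b,ob=pickle.load(open('iblue.pkl','rb'))
for v in (50,65,80): print(patch(b,(298,175,338,212),v))
E
```

```text
[0.4022141  0.18287582 0.02128029] [1.30526213 0.1977883  1.10535123] 0.05260248537001957 48.8687532953918 [3.11956974e+00 3.71328706e-01 1.23119382e-04]
[126, 211, 218, 217, 218, 219, 216, 216, 216, 220, 191, 207, 203, 34, 37, 15, 12, 11, 6, 88, 134, 135, 140, 144, 144, 132, 0, 7, 5, 8, 7, 11, 152, 147, 146, 145, 137, 139, 135, 131, 143, 146, 147, 132, 115, 115, 120, 118, 116, 115, 116, 117, 118, 115, 122, 48, 57, 49, 50, 55, 61, 53, 56, 57, 56, 56, 52, 57, 55, 49, 57, 56, 57, 49, 59, 54, 50, 55, 54, 56, 49, 51, 57, 55, 58, 53, 89, 117, 116, 112, 117, 121]
[113, 112, 113, 115, 115, 71, 21, 23, 24, 83, 79, 81, 15, 17, 132, 147, 146, 145, 144, 146, 147, 146, 148, 145, 148, 144, 147, 145, 147, 143, 139, 148, 112, 113, 111, 141, 127, 119, 113, 110, 140, 147, 144, 147, 144, 145, 147, 148, 152, 14, 13, 82, 83, 82, 16, 23, 25, 114, 138, 146, 119, 119, 204]
(((324.5, 295.0), (30.0, 53.0), 90.0), 686)
(((324.5, 295.0), (30.0, 53.0), 90.0), 709)
(((324.0, 295.0), (30.0, 54.0), 90.0), 751)
(((317.9599914550781, 193.72000122070312), (23.758790969848633, 23.47594451904297), 81.8698959350586), 241)
(((317.8428039550781, 193.82095336914062), (23.789466857910156, 23.921630859375), 82.40535736083984), 260)
(((317.83404541015625, 193.75546264648438), (23.921630859375, 23.921630859375), 82.40535736083984), 285)
```

```bash
python3 - <<'E'
from h import *
w,o=shot('wrist')
R=Rn.from_rotvec(o['tool_rot']).as_matrix(); T=lambda P:((P-o['tool_pos'])@R*1e3).round(1).tolist()
g=cv2.cvtColor(w['img'],cv2.COLOR_RGB2GRAY)
for c in (290,350): print([int(v) for v in g[215:262,c]])
print([int(v) for v in g[404:412,300]],[int(v) for v in g[404:412,340]])
r,n=patch(w,(280,245,370,345)); print(r,n)
hsv=cv2.cvtColor(w['img'],cv2.COLOR_RGB2HSV)
print('tool frame mm: patch',T(onz(w,[r[0]],.020,o)),'near edge',T(onz(w,[(325,408)],.020,o)),'band edge',T(onz(w,[(325,345.5)],.020,o)))
print('sides row 380', [int(v) for v in g[380,230:275]])
b,ob=pickle.load(open('iblue.pkl','rb')); rb,_=patch(b,(298,175,338,212)); print('blue patch',onz(b,[rb[0]],.048,ob).round(4))
hb=cv2.cvtColor(b['img'],cv2.COLOR_RGB2HSV)
for c in (305,325,345): print(c,[int(v) for v in hb[218:275,c,1]])
E
```

```text
[218, 216, 216, 218, 217, 220, 211, 129, 9, 22, 23, 72, 110, 113, 113, 115, 113, 117, 114, 116, 111, 130, 185, 212, 214, 217, 216, 216, 217, 216, 217, 216, 217, 216, 217, 215, 216, 217, 217, 216, 218, 216, 213, 215, 215, 212, 213]
[214, 215, 215, 216, 217, 217, 227, 222, 6, 21, 26, 76, 111, 112, 114, 116, 116, 110, 110, 107, 103, 127, 182, 212, 215, 219, 216, 218, 217, 216, 216, 216, 217, 217, 217, 216, 217, 217, 217, 218, 215, 205, 197, 200, 204, 203, 157]
[53, 64, 50, 55, 94, 120, 119, 116] [62, 53, 56, 55, 83, 121, 117, 116]
((324.0, 286.0), (48.0, 54.0), 90.0) 1356
tool frame mm: patch [[22.9, 0.1, 1.3]] near edge [[-32.3, 0.5, 1.3]] band edge [[-2.4, 0.5, 1.3]]
sides row 380 [29, 16, 12, 22, 21, 22, 14, 20, 21, 30, 13, 26, 23, 10, 17, 16, 17, 21, 11, 20, 12, 7, 86, 118, 118, 114, 83, 48, 53, 56, 57, 58, 56, 51, 53, 58, 52, 55, 52, 57, 55, 51, 59, 59, 59]
blue patch [[ 0.5224 -0.2347  0.048 ]]
305 [21, 13, 17, 17, 17, 13, 21, 15, 35, 255, 231, 240, 223, 236, 249, 189, 239, 201, 234, 202, 255, 225, 243, 228, 231, 224, 196, 255, 252, 188, 213, 219, 219, 231, 252, 203, 203, 245, 255, 204, 186, 255, 120, 12, 24, 27, 26, 26, 11, 10, 10, 10, 30, 16, 15, 5, 5]
325 [4, 6, 7, 8, 12, 11, 218, 222, 207, 221, 199, 255, 213, 237, 194, 199, 210, 249, 222, 246, 211, 218, 209, 212, 249, 234, 193, 252, 205, 199, 255, 216, 202, 230, 227, 198, 202, 231, 255, 225, 47, 33, 20, 17, 8, 27, 11, 26, 15, 11, 25, 11, 23, 23, 11, 5, 15]
345 [7, 9, 4, 97, 237, 206, 214, 194, 214, 209, 214, 201, 231, 211, 225, 198, 225, 255, 196, 216, 210, 228, 222, 198, 219, 246, 252, 221, 240, 243, 240, 239, 192, 255, 230, 205, 255, 120, 15, 25, 17, 15, 7, 20, 5, 16, 21, 31, 16, 10, 37, 19, 18, 22, 17, 0, 18]
```

servo_tool:
  increments:
    - [[4.5, 0, 0, -2, 0], [4.5, 0, 0, -5, 0], [4.5, 0, 0, -9, 0], [4.5, -0.7, 4, -13, 0], [4.5, -1.5, 8, -13, 0]]

```text
t: 10.1
tool_pos: [0.4092, 0.102, 0.1567]
tool_rot: [3.118, 0.378, 0.015]
contact_force: [1.7, 0.5, -0.6]
opening: 0.0528
grip_force: 48.7
```

servo_tool:
  increments:
    - [[4.5, -0.9, 4.8, 0, 0], [4.5, -1.8, 9.6, 0, 0], [4.5, -2.7, 14.4, 0, 0], [4.5, -3.6, 19.2, 0, 0], [4.5, -4.4, 23.6, 0, 0]]

```text
t: 10.6
tool_pos: [0.4184, -0.1403, 0.1511]
tool_rot: [3.12, 0.37, 0.0]
contact_force: [1.4, -0.2, -1.4]
opening: 0.0529
grip_force: 48.7
```

servo_tool:
  increments:
    - [[4.5, -0.9, 4.5, 0, 5], [4.5, -1.9, 8, 0, 10.3], [4.5, -1.9, 10, 0, 10.3], [4.5, -1.9, 10, 0, 10.3], [4.5, -1.9, 10, 0, 10.3]]

```text
t: 11.1
tool_pos: [0.4236, -0.2394, 0.1507]
tool_rot: [-3.139, -0.089, 0.002]
contact_force: [0.6, 0.3, -2.1]
opening: 0.0529
grip_force: 48.7
```

servo_tool:
  increments:
    - [[4.5, 0, 0, 0, 0], [4.5, 0, 0, 0, 0], [4.5, 0, 0, 0, 0]]

```text
t: 11.4
tool_pos: [0.4241, -0.2389, 0.1513]
tool_rot: [-3.14, -0.092, -0.0]
contact_force: [0.5, -0.3, -0.2]
opening: 0.0528
grip_force: 48.7
```

```bash
python3 - <<'E'
from h import *
w,o=shot('wrist'); pickle.dump((w,o),open('iplace1.pkl','wb'))
print(o['t'],o['tool_pos'],togo(o,(.5035,-.236,.1),3.3),o['opening'],o['contact_force'])
for P in ([.542,-.21,.048],[.542,-.26,.048],[.466,-.26,.048],[.466,-.21,.048]): print(proj(w,P,o).round(0))
cv2.imwrite('pics/place1.png',w['img'][:,:,::-1])
E
```

```text
11.4 [ 0.4240778  -0.23891178  0.15128998] ([7.95, 0.17, 5.13], np.float64(3.35), np.float64(0.05)) 0.05277566783870024 [ 0.48313676 -0.28075471 -0.17924303]
[[284.  43.]]
[[376.  49.]]
[[363. 187.]]
[[281. 182.]]
```

View pics/place1.png

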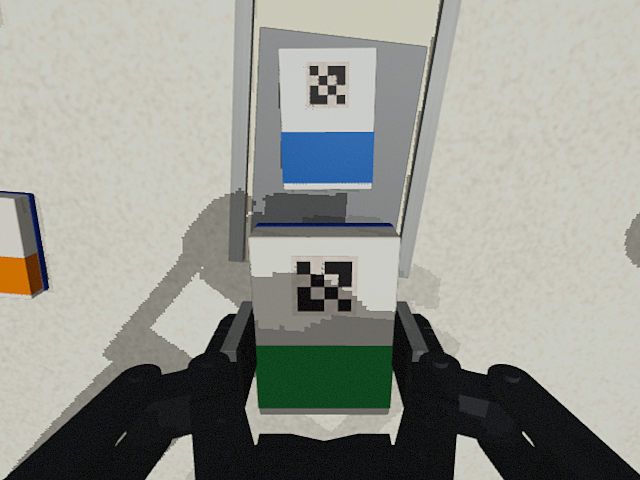

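The picture shows blue's top face at (279,49)–(377,48)–(373,188)–(284,188), with its band edge at row 132. Green is held flat and square, with its band edge at row 346. I'll match the code patch and band edge of the two.

```bash
cat > m.py <<'E'
from h import *
def measure(w,o,win,z,pwin,hue,yawtool=None,pv=75):
    """top face of a lit cartridge: corner quad from mask, patch, band edge; world coordinates"""
    x0,y0,x1,y1=win; h=cv2.cvtColor(w['img'],cv2.COLOR_RGB2HSV)
    bm=np.zeros(h.shape[:2],np.uint8); bm[y0:y1,x0:x1]=cv2.inRange(h[y0:y1,x0:x1],(hue[0],110,40),(hue[1],255,255))
    # band edge: first band row per column; side edges: first/last band col per row
    ys,xs=np.nonzero(bm); cols=np.arange(int(np.percentile(xs,15)),int(np.percentile(xs,85)))
    top=np.array([np.nonzero(bm[:,c])[0].min() for c in cols])-.5
    rows=np.arange(int(np.percentile(ys,15)),int(np.percentile(ys,85)))
    lf=np.array([np.nonzero(bm[r])[0].min() for r in rows])-.5; rt=np.array([np.nonzero(bm[r])[0].max() for r in rows])+.5
    fit=lambda a,b:np.polyfit(a,b,1)
    W=lambda uv:onz(w,uv,z,o)
    f=fit(cols,top); E=W([(cols[0],np.polyval(f,cols[0])),(cols[-1],np.polyval(f,cols[-1]))])
    L=W([(np.polyval(fit(rows,lf),r),r) for r in (rows[0],rows[-1])]); Rr=W([(np.polyval(fit(rows,rt),r),r) for r in (rows[0],rows[-1])])
    yw=lambda v:np.degrees(np.arctan2(v[1],v[0]))
    ye=yw(E[0]-E[1])-90; yl=yw(L[0]-L[1]); yr=yw(Rr[0]-Rr[1])
    r,n=patch(w,pwin,pv); P=W([r[0]])[0]; mid=(L.mean(0)+Rr.mean(0))/2
    a=np.radians(ye); ex=np.array([np.cos(a),np.sin(a),0]); ey=np.array([-np.sin(a),np.cos(a),0])
    B=E.mean(0); B=B+ey*((mid-B)@ey)   # band edge on the mid line
    print('yaw edge/left/right',round(ye,2),round(yl,2),round(yr,2),'W',round((L.mean(0)-Rr.mean(0))@ey*1e3,1),'patch',P.round(4),'bandmid',B.round(4),'sep',round((P-B)@ex*1e3,1))
    return P,B,ye
E
python3 - <<'E'
from m import *
w,o=pickle.load(open('iplace1.pkl','rb'))
Pb,Bb,yb=measure(w,o,(265,35,390,195),.048,(300,58,355,110),(100,125))
zg=o['tool_pos'][2]-.0013
Pg,Bg,yg=measure(w,o,(240,330,405,420),zg,(285,252,362,318),(45,80))
R=Rn.from_rotvec(o['tool_rot']).as_matrix()
print('tool-frame shift cm: by patch',((Pb-Pg)@R*100).round(2),'by band',((Bb-Bg)@R*100).round(2),'turn',-(yb-yg))
E
```

```text
yaw edge/left/right 3.4 4.93 3.4 W 54.4 patch [ 0.5225 -0.2347  0.048 ] bandmid [ 0.4973 -0.2363  0.048 ] sep 25.3
yaw edge/left/right 3.44 2.1 4.92 W 53.8 patch [ 0.4469 -0.2376  0.15  ] bandmid [ 0.4217 -0.239   0.15  ] sep 25.3
tool-frame shift cm: by patch [ 7.57  0.15 10.2 ] by band [ 7.57  0.17 10.2 ] turn 0.041116304665749226
```

servo_tool:
  increments:
    - [[4.5, 2.5, 0.1, 0, 0], [4.5, 5, 0.1, 0, 0], [4.5, 7.6, 0.2, 1, 0], [4.5, 7.6, 0.2, 4, 0], [4.5, 7.6, 0.2, 6, 0]]

```text
t: 11.95
tool_pos: [0.5004, -0.2368, 0.0901]
tool_rot: [-3.14, -0.092, 0.001]
contact_force: [-0.4, 0.7, -1.4]
opening: 0.053
grip_force: 48.7
```

servo_tool:
  increments:
    - [[4.5, 0, 0, 0.5, 0], [4.5, 0, 0, 1, 0], [4.5, 0, 0, 1.2, 0], [4.5, 0, 0, 1.2, 0], [4.5, 0, 0, 1.2, 0]]

```text
t: 12.45
tool_pos: [0.5006, -0.2379, 0.0805]
tool_rot: [3.139, 0.09, 0.003]
contact_force: [0.4, -0.6, -0.8]
opening: 0.0529
grip_force: 48.7
```

```bash
python3 - <<'E'
from h import *
from station import ctrl
o=ctrl.get_obs(); _,o0=pickle.load(open('iplace1.pkl','rb'))
R=Rn.from_rotvec(o0['tool_rot']).as_matrix(); print(o['tool_pos'],o['contact_force'],((o['tool_pos']-o0['tool_pos'])@R*100).round(3), togo(o,o['tool_pos'],3.4))
E
```

```text
[ 0.50059483 -0.2379225   0.08050851] [ 0.39461576 -0.5594166  -0.76687517] [7.644 0.349 7.079] ([0.0, 0.0, 0.0], np.float64(3.27), np.float64(-0.13))
```

servo_tool:
  increments:
    - [[4.5, 0, 0, 0.3, 0], [4.5, 0, 0, 0.6, 0], [4.5, 0, 0, 0.7, 0], [4.5, 0, 0, 0.8, 0], [4.5, 0, 0, 0.8, 0]]

```text
t: 12.95
tool_pos: [0.4999, -0.2374, 0.071]
tool_rot: [-3.14, -0.09, 0.001]
contact_force: [0.5, -0.0, -0.9]
opening: 0.0531
grip_force: 48.7
```

servo_tool:
  increments:
    - [[4.5, 0, 0, 0.1, 0], [4.5, 0, 0, 0.2, 0], [4.5, 0, 0, 0.2, 0]]

```text
t: 13.25
tool_pos: [0.5001, -0.2375, 0.0693]
tool_rot: [3.14, 0.09, 0.0]
contact_force: [-0.1, 0.5, -1.3]
opening: 0.0526
grip_force: 48.8
```

servo_tool:
  increments:
    - [[4.5, 0, 0, 0.1, 0], [4.5, 0, 0, 0.1, 0], [4.5, 0, 0, 0.1, 0]]

```text
t: 13.55
tool_pos: [0.5004, -0.2376, 0.0693]
tool_rot: [3.14, 0.09, 0.001]
contact_force: [-1.4, 1.6, 4.7]
opening: 0.0524
grip_force: 49.4
```

servo_tool:
  increments:
    - [[4.5, 0, 0, 0.1, 0], [4.5, 0, 0, 0.1, 0], [4.5, 0, 0, 0.1, 0]]

```text
t: 13.85
tool_pos: [0.5012, -0.2376, 0.0693]
tool_rot: [3.14, 0.09, 0.004]
contact_force: [-0.7, 3.6, 9.6]
opening: 0.0529
grip_force: 49.8
```

servo_tool:
  increments:
    - [[4.5, 0, 0, -0.1, 0], [4.5, 0, 0, -0.1, 0], [7, 0, 0, -0.1, 0], [7, 0, 0, -0.1, 0], [7, 0, 0, -0.1, 0]]

```text
t: 14.35
tool_pos: [0.4994, -0.2373, 0.0675]
tool_rot: [-3.14, -0.09, 0.002]
contact_force: [0.6, 0.1, 0.0]
opening: 0.0699
grip_force: 0.0
```

servo_tool:
  increments:
    - [[7, 0, 0, -0.5, 0], [7, 0, 0, -2, 0], [7, 0, 0, -5, 0], [8.5, -3, 0, -9, 0], [8.5, -6, 0, -10, 0]]

```text
t: 14.85
tool_pos: [0.4421, -0.2427, 0.1749]
tool_rot: [3.134, 0.092, 0.012]
contact_force: [1.4, -0.9, 0.3]
opening: 0.0852
grip_force: 0.0
```

servo_tool:
  increments:
    - [[8.5, -2, 0, 0, 0], [8.5, -2, 0, 0, 0], [8.5, -2, 0, 0, 0], [8.5, -2, 0, 0, 0]]

```text
t: 15.25
tool_pos: [0.4208, -0.242, 0.1685]
tool_rot: [3.14, 0.09, 0.001]
contact_force: [-0.1, 0.8, 0.2]
opening: 0.085
grip_force: 0.0
```

```bash
python3 - <<'E'
from m import *
w,o=shot('wrist'); pickle.dump((w,o),open('ig.pkl','wb')); print(o['t'],o['tool_pos'],o['contact_force'],o['opening'])
ctr=np.array([.505,-.236,.068]); uv=proj(w,ctr,o)[0]; print(uv)
a=np.radians(3.4); ex=np.array([np.cos(a),np.sin(a),0]); ey=np.array([-np.sin(a),np.cos(a),0])
for z in (.068,.048): print(z,[proj(w,[ctr[0],ctr[1],z]+sx*.039*ex+sy*.027*ey,o)[0].round().tolist() for sx,sy in ((1,1),(1,-1),(-1,-1),(-1,1))])
p=proj(w,ctr+.0162*ex,o)[0].astype(int); b=proj(w,ctr-.03*ex,o)[0].astype(int)
measure(w,o,(b[0]-75,b[1]-60,b[0]+75,b[1]+50),.068,(p[0]-28,p[1]-30,p[0]+28,p[1]+30),(45,80))
cv2.imwrite('pics/ig.png',w['img'][:,:,::-1])
E
```

```text
15.25 [ 0.42076924 -0.24204399  0.1685321 ] [-0.1251172   0.81591816  0.21437153] 0.08503512452483171
[322.12236501 111.09700179]
0.068 [[271.0, 34.0], [373.0, 33.0], [367.0, 180.0], [277.0, 180.0]]
0.048 [[276.0, 41.0], [369.0, 41.0], [364.0, 175.0], [281.0, 175.0]]
yaw edge/left/right 3.34 4.16 3.24 W 54.2 patch [ 0.5235 -0.2363  0.068 ] bandmid [ 0.4984 -0.2377  0.068 ] sep 25.1
```

servo_tool:
  increments:
    - [[8.5, 0.9, -4.8, 0, 0], [8.5, 1.8, -9.6, 0, 0], [8.5, 2.7, -14.4, 0, 0], [8.5, 3.6, -19.2, 0, 0], [8.5, 4.5, -24, 0, 0]]

```text
t: 15.8
tool_pos: [0.4517, 0.0024, 0.1683]
tool_rot: [-3.14, -0.09, -0.0]
contact_force: [1.6, 0.1, 0.2]
opening: 0.085
grip_force: 0.0
```

servo_tool:
  increments:
    - [[8.5, 1, -4.8, 0, 0], [8.5, 2, -9.6, 0, -3], [8.5, 3, -14.4, 0, -6], [8.5, 4, -19.2, 1, -10], [8.5, 5.2, -24, 2, -10]]

```text
t: 16.3
tool_pos: [0.4898, 0.2453, 0.1482]
tool_rot: [-3.12, -0.367, -0.001]
contact_force: [0.5, -0.2, 0.6]
opening: 0.0854
grip_force: 0.0
```

servo_tool:
  increments:
    - [[8.5, 0.4, -1.9, 0, 0], [8.5, 0.4, -1.9, 2, 0], [8.5, 0.4, -1.9, 3.5, 0], [8.5, 0.4, -1.9, 3.5, 0], [8.5, 0.4, -1.9, 3.5, 0]]

```text
t: 16.8
tool_pos: [0.4887, 0.2612, 0.1127]
tool_rot: [3.12, 0.362, -0.003]
contact_force: [0.6, -0.2, 0.6]
opening: 0.0848
grip_force: 0.0
```

```bash
python3 - <<'E'
from m import *
w,o=shot('wrist'); print(o['t'],o['tool_pos'],o['contact_force'],togo(o,(.4885,.2633,.068),13.4))
h=cv2.cvtColor(w['img'],cv2.COLOR_RGB2HSV); m=cv2.inRange(h,(15,110,60),(35,255,255))
n,l,s,c=cv2.connectedComponentsWithStats(m); i=1+np.argmax(s[1:,4]); print(s[i],c[i]); b=l==i
for r in range(s[i][1]+3,s[i][1]+s[i][3]-3,6):
    x=np.nonzero(b[r])[0]; print(r,x.min(),x.max())
ys=[np.nonzero(b[:,cc])[0][[0,-1]].tolist() for cc in (c[i][0]+np.array([-25,0,25])).astype(int)]; print(ys)
E
```

```text
16.8 [0.4887003  0.26121817 0.11265555] [ 0.63671365 -0.17414242  0.5560433 ] ([0.04, -0.21, 4.47], np.float64(13.24), np.float64(-0.16))
[ 267  298  105   28 2681] [319.58560239 311.71988064]
301 268 371
307 269 370
313 271 369
319 272 367
[[299, 325], [299, 325], [299, 325]]
```

servo_tool:
  increments:
    - [[8.5, 0, -0.2, 1.5, 0], [8.5, 0, -0.2, 3, 0], [8.5, 0, -0.2, 3.8, 0], [8.5, 0, -0.2, 4.4, 0], [8.5, 0, -0.2, 4.4, 0]]
  newtons: 30

```text
t: 17.35
tool_pos: [0.4876, 0.2632, 0.0678]
tool_rot: [3.12, 0.363, -0.004]
contact_force: [0.1, 0.4, -1.0]
opening: 0.0851
grip_force: 0.0
```

servo_tool:
  increments:
    - [[4.5, 0, 0, 0, 0], [4.5, 0, 0, 0, 0], [4.5, 0, 0, 0, 0], [4.5, 0, 0, 0, 0], [4.5, 0, 0, 0, 0]]
  newtons: 30

```text
t: 17.85
tool_pos: [0.4892, 0.2638, 0.0704]
tool_rot: [-3.12, -0.363, -0.003]
contact_force: [-0.9, 0.0, 5.2]
opening: 0.0528
grip_force: 33.0
```

servo_tool:
  increments:
    - [[4.5, 0, 0, -1.5, 0], [4.5, 0, 0, -3.5, 0], [4.5, 0, 0, -6, 0], [4.5, -3, 1.5, -6, 0], [4.5, -6.5, 3.3, -6, 0]]

```text
t: 18.35
tool_pos: [0.4335, 0.2167, 0.1316]
tool_rot: [-3.12, -0.365, -0.004]
contact_force: [-0.5, -0.2, -0.6]
opening: 0.0529
grip_force: 32.5
```

servo_tool:
  increments:
    - [[4.5, -3, 1.5, 0, 0], [4.5, -5, 2.5, 2, 0], [4.5, -5, 2.5, 5, 0], [4.5, -5, 2.5, 7, 0], [4.5, -5, 2.5, 7.6, 0]]

```text
t: 18.85
tool_pos: [0.3879, 0.1801, 0.0515]
tool_rot: [3.12, 0.363, -0.007]
contact_force: [0.1, -0.4, -0.5]
opening: 0.053
grip_force: 32.5
```

servo_tool:
  increments:
    - [[4.5, 0, 0, 0.2, 0], [4.5, 0, 0, 0.4, 0], [4.5, 0, 0, 0.4, 0]]

```text
t: 19.15
tool_pos: [0.3908, 0.181, 0.0504]
tool_rot: [-3.12, -0.363, -0.003]
contact_force: [0.7, 0.6, -1.2]
opening: 0.0533
grip_force: 32.5
```

servo_tool:
  increments:
    - [[4.5, 0, 0, 0.2, 0], [4.5, 0, 0, 0.4, 0], [4.5, 0.1, 0, 0.7, 0], [4.5, 0.3, 0, 0.9, 0], [4.5, 0.3, 0, 0.9, 0]]

```text
t: 19.65
tool_pos: [0.3935, 0.1816, 0.0413]
tool_rot: [-3.12, -0.363, -0.0]
contact_force: [-0.6, -1.4, 6.0]
opening: 0.0533
grip_force: 33.6
```

servo_tool:
  increments:
    - [[4.5, 0.2, 0, 0.2, 0], [4.5, 0.3, 0, 0.4, 0], [4.5, 0.5, 0, 0.6, 0], [4.5, 0.6, 0, 0.8, 0], [4.5, 0.6, 0, 0.8, 0]]

```text
t: 20.15
tool_pos: [0.4006, 0.1833, 0.0342]
tool_rot: [-3.12, -0.363, -0.005]
contact_force: [0.2, 0.1, 7.2]
opening: 0.0532
grip_force: 35.1
```

servo_tool:
  increments:
    - [[4.5, 0.1, 0, 0.2, 0], [4.5, 0.3, 0, 0.4, 0], [4.5, 0.4, 0, 0.5, 0], [4.5, 0.4, 0, 0.5, 0]]

```text
t: 20.55
tool_pos: [0.4043, 0.1842, 0.0291]
tool_rot: [-3.12, -0.363, -0.004]
contact_force: [0.4, -0.2, 7.4]
opening: 0.0531
grip_force: 35.8
```

servo_tool:
  increments:
    - [[4.5, 0.1, 0, 0.15, 0], [4.5, 0.1, 0, 0.3, 0], [4.5, 0.1, 0, 0.3, 0]]

```text
t: 20.85
tool_pos: [0.4059, 0.1845, 0.0265]
tool_rot: [-3.12, -0.363, -0.007]
contact_force: [1.5, 0.1, 7.4]
opening: 0.0536
grip_force: 36.1
```

servo_tool:
  increments:
    - [[4.5, 0, 0, 0.15, 0], [4.5, 0, 0, 0.2, 0], [4.5, 0, 0, 0.2, 0]]

```text
t: 21.15
tool_pos: [0.4067, 0.1847, 0.0251]
tool_rot: [-3.12, -0.363, -0.009]
contact_force: [1.2, 1.0, 8.8]
opening: 0.0532
grip_force: 36.5
```

servo_tool:
  increments:
    - [[4.5, 0, 0, 0.1, 0], [4.5, 0, 0, 0.15, 0], [4.5, 0, 0, 0.15, 0]]

```text
t: 21.45
tool_pos: [0.4072, 0.1848, 0.0238]
tool_rot: [-3.119, -0.363, -0.011]
contact_force: [2.8, 0.9, 10.3]
opening: 0.0536
grip_force: 36.6
```

servo_tool:
  increments:
    - [[4.5, 0, 0, 0.1, 0], [4.5, 0, 0, 0.1, 0], [7.5, 0, 0, 0, 0], [7.5, 0, 0, 0, 0], [7.5, 0, 0, 0, 0]]

```text
t: 21.95
tool_pos: [0.403, 0.1838, 0.0204]
tool_rot: [3.12, 0.363, -0.002]
contact_force: [0.3, -0.2, -0.0]
opening: 0.0748
grip_force: 0.0
```

servo_tool:
  increments:
    - [[7.5, 0, 0, 0, 0], [4.5, 0, 0, 0, 0], [4.5, 0, 0, 0, 0], [4.5, 0, 0, 0, 0], [4.5, 0, 0, 0, 0]]
  newtons: 45

```text
t: 22.45
tool_pos: [0.4036, 0.1839, 0.0209]
tool_rot: [-3.121, -0.363, -0.0]
contact_force: [0.4, 0.8, -0.7]
opening: 0.0528
grip_force: 48.9
```

```bash
python3 - <<'E'
from h import *
from station import ctrl
o=ctrl.get_obs(); print(o['tool_pos'],o['contact_force'],o['opening'],togo(o,(.424,-.2415,.17),3.35))
E
```

```text
[0.40356007 0.18392586 0.0208923 ] [ 0.39859834  0.82223354 -0.65883202] 0.052799743315511224 ([-7.78, 41.88, -14.91], np.float64(13.27), np.float64(9.92))
```

servo_tool:
  increments:
    - [[4.5, 0, 0, -2, 0], [4.5, 0, 0, -5, 0], [4.5, 0, 0, -9.5, 0], [4.5, -0.7, 4, -12.5, 0], [4.5, -1.5, 8, -15, 0]]

```text
t: 22.95
tool_pos: [0.4076, 0.1024, 0.1731]
tool_rot: [3.12, 0.369, 0.004]
contact_force: [1.6, -0.5, -1.0]
opening: 0.0528
grip_force: 48.7
```

servo_tool:
  increments:
    - [[4.5, -0.9, 4.8, 0, 0], [4.5, -1.8, 9.6, 0, 0], [4.5, -2.7, 14.4, 0, 0], [4.5, -3.6, 19.2, 0, 0], [4.5, -4.4, 23.6, 0, 0]]

```text
t: 23.45
tool_pos: [0.4181, -0.1393, 0.1707]
tool_rot: [3.121, 0.362, 0.0]
contact_force: [0.6, -0.0, -0.2]
opening: 0.0529
grip_force: 48.7
```

servo_tool:
  increments:
    - [[4.5, -0.9, 4.5, 0, 5], [4.5, -1.9, 8, 0, 9.9], [4.5, -1.9, 10.3, 0, 9.9], [4.5, -1.9, 10.3, 0, 9.9], [4.5, -1.9, 10.3, 0, 9.9]]

```text
t: 23.95
tool_pos: [0.4234, -0.2416, 0.1703]
tool_rot: [-3.139, -0.091, 0.002]
contact_force: [-0.6, 0.3, -0.6]
opening: 0.0528
grip_force: 48.7
```

servo_tool:
  increments:
    - [[4.5, 0, 0, 0, 0], [4.5, 0, 0, 0, 0], [4.5, 0, 0, 0, 0]]

```text
t: 24.25
tool_pos: [0.4239, -0.2409, 0.1709]
tool_rot: [-3.14, -0.095, -0.0]
contact_force: [-0.6, 0.2, -0.8]
opening: 0.0528
grip_force: 48.7
```

```bash
python3 - <<'E'
from m import *
w,o=shot('wrist'); pickle.dump((w,o),open('iplace2.pkl','wb')); cv2.imwrite('pics/p2.png',w['img'][:,:,::-1])
print(o['t'],o['tool_pos'],o['contact_force'],o['opening'])
c=np.array([.5235,-.2363,.068]); p=proj(w,c,o)[0].astype(int); b=proj(w,c-[.045,0,0],o)[0].astype(int); print(p,b)
Pb,Bb,yb=measure(w,o,(b[0]-75,b[1]-60,b[0]+75,b[1]+40),.068,(p[0]-28,p[1]-30,p[0]+28,p[1]+30),(45,80))
Pg,Bg,yg=measure(w,o,(240,325,405,420),o['tool_pos'][2]-.0009,(285,252,362,322),(15,35))
R=Rn.from_rotvec(o['tool_rot']).as_matrix()
print('tool-frame shift cm: by patch',((Pb-Pg)@R*100).round(2),'by band',((Bb-Bg)@R*100).round(2),'turn',-(yb-yg))
E
```

```text
24.25 [ 0.42390595 -0.24093877  0.17090974] [-0.57574659  0.18488826 -0.83978798] 0.05276099667499906
[326  82] [321 163]
yaw edge/left/right 3.49 2.35 3.41 W 54.2 patch [ 0.5236 -0.2364  0.068 ] bandmid [ 0.4982 -0.2376  0.068 ] sep 25.4
yaw edge/left/right 3.54 3.52 3.99 W 54.1 patch [ 0.4431 -0.2398  0.17  ] bandmid [ 0.4181 -0.2412  0.17  ] sep 25.0
tool-frame shift cm: by patch [ 8.06  0.15 10.2 ] by band [ 8.01  0.12 10.2 ] turn 0.04243099965222541
```

servo_tool:
  increments:
    - [[4.5, 2.7, 0, 0, 0], [4.5, 5.4, 0, 0, 0], [4.5, 8, 0, 1, 0], [4.5, 8, 0, 4, 0], [4.5, 8, 0, 6, 0]]

```text
t: 24.8
tool_pos: [0.5041, -0.2363, 0.1097]
tool_rot: [-3.14, -0.095, 0.001]
contact_force: [-0.3, -0.4, -2.5]
opening: 0.0524
grip_force: 48.8
```

servo_tool:
  increments:
    - [[4.5, 0, 0, 0.5, 0], [4.5, 0, 0, 1, 0], [4.5, 0, 0, 1.5, 0], [4.5, 0, 0, 1.8, 0], [4.5, 0, 0, 1.8, 0]]

```text
t: 25.3
tool_pos: [0.5038, -0.2372, 0.0933]
tool_rot: [3.14, 0.092, 0.001]
contact_force: [-0.2, 0.7, 0.0]
opening: 0.0532
grip_force: 48.7
```

servo_tool:
  increments:
    - [[4.5, 0, 0, 0.1, 0], [4.5, 0, 0, 0.2, 0], [4.5, 0, 0, 0.3, 0], [4.5, 0, 0, 0.3, 0]]

```text
t: 25.7
tool_pos: [0.5037, -0.237, 0.0898]
tool_rot: [-3.14, -0.093, 0.0]
contact_force: [0.2, 0.5, -0.6]
opening: 0.0529
grip_force: 48.7
```

servo_tool:
  increments:
    - [[4.5, 0, 0, 0.1, 0], [4.5, 0, 0, 0.1, 0], [4.5, 0, 0, 0.1, 0]]

```text
t: 26.0
tool_pos: [0.5037, -0.2371, 0.0889]
tool_rot: [3.14, 0.093, -0.0]
contact_force: [-1.0, 0.0, -1.2]
opening: 0.053
grip_force: 48.8
```

servo_tool:
  increments:
    - [[4.5, 0, 0, 0.1, 0], [4.5, 0, 0, 0.1, 0], [4.5, 0, 0, 0.1, 0]]

```text
t: 26.3
tool_pos: [0.5041, -0.2371, 0.0889]
tool_rot: [3.14, 0.093, 0.001]
contact_force: [-2.1, 3.0, 6.2]
opening: 0.0527
grip_force: 49.4
```

Yellow has touched down gently. I'll release it, then lightly square the layers sideways with the fingers, first the lower pair, then the upper pair.

servo_tool:
  increments:
    - [[4.5, 0, 0, -0.1, 0], [4.5, 0, 0, -0.1, 0], [7, 0, 0, -0.1, 0], [7, 0, 0, -0.1, 0], [7, 0, 0, -0.1, 0]]
  newtons: 20

```text
t: 26.8
tool_pos: [0.5036, -0.237, 0.0887]
tool_rot: [-3.14, -0.092, 0.0]
contact_force: [-0.5, -0.7, 0.8]
opening: 0.0701
grip_force: 0.0
```

servo_tool:
  increments:
    - [[7, 0, 0, 0.7, 0], [7, 0.2, 0, 1.7, 0], [7, 0.2, 0, 2.7, 0], [7, 0.2, 0, 3.5, 0], [7, 0.2, 0, 3.5, 0]]

```text
t: 27.3
tool_pos: [0.5044, -0.2361, 0.0516]
tool_rot: [-3.138, -0.092, 0.005]
contact_force: [-0.3, 0.7, -0.2]
opening: 0.0702
grip_force: 0.0
```

servo_tool:
  increments:
    - [[6.2, 0, 0, 0, 0], [5.9, 0, 0, 0, 0], [5.6, 0, 0, 0, 0], [5.3, 0, 0, 0, 0], [5.2, 0, 0, 0, 0]]
  newtons: 20

```text
t: 27.8
tool_pos: [0.5061, -0.2368, 0.0547]
tool_rot: [-3.14, -0.092, -0.001]
contact_force: [-0.5, 2.5, 4.0]
opening: 0.0538
grip_force: 19.0
```

servo_tool:
  increments:
    - [[7, 0, 0, 0, 0], [7, 0, 0, 0, 0], [7, 0, 0, -1, 0], [7, 0, 0, -2, 0], [7, 0, 0, -2, 0]]

```text
t: 28.3
tool_pos: [0.5071, -0.2379, 0.0764]
tool_rot: [3.138, 0.092, 0.006]
contact_force: [-0.4, -0.7, 0.4]
opening: 0.0698
grip_force: 0.0
```

servo_tool:
  increments:
    - [[6.2, 0, 0, 0, 0], [5.9, 0, 0, 0, 0], [5.6, 0, 0, 0, 0], [5.3, 0, 0, 0, 0], [5.2, 0, 0, 0, 0]]
  newtons: 20

```text
t: 28.8
tool_pos: [0.5055, -0.2369, 0.0736]
tool_rot: [-3.14, -0.092, 0.001]
contact_force: [0.6, -0.0, -1.1]
opening: 0.0537
grip_force: 21.9
```

servo_tool:
  increments:
    - [[7, 0, 0, 0, 0], [7, 0, 0, 0, 0], [7, 0, 0, -2, 0], [8.5, 0, 0, -5.5, 0], [8.5, -2, -3, -8, 0]]

```text
t: 29.3
tool_pos: [0.4858, -0.2103, 0.1566]
tool_rot: [3.138, 0.089, 0.005]
contact_force: [-0.4, -0.5, 1.7]
opening: 0.0852
grip_force: 0.0
```

servo_tool:
  increments:
    - [[8.5, -2, -4, 0, 0], [8.5, -3, -8, 0, 0], [8.5, -3, -9, 0, 0], [8.5, -3, -9, 0, 0], [8.5, -3, -9, 0, 0]]

```text
t: 29.8
tool_pos: [0.4492, -0.1207, 0.1542]
tool_rot: [3.139, 0.093, 0.001]
contact_force: [-0.1, -0.1, 0.6]
opening: 0.085
grip_force: 0.0
```

```bash
python3 - <<'E'
from m import *
w,o=shot('wrist'); pickle.dump((w,o),open('iside.pkl','wb')); print(o['t'],o['tool_pos'])
C=np.array([.507,-.237]); a=np.radians(3.45); ex=np.array([np.cos(a),np.sin(a)]); ey=np.array([-ex[1],ex[0]])
q=np.vstack([proj(w,np.r_[C+sx*.039*ex+sy*.027*ey,z],o) for z in (.088,.028) for sx in(1,-1) for sy in (1,-1)]); print(q.round().tolist())
x0,y0=(q.min(0)-15).astype(int).clip(0); x1,y1=(q.max(0)+15).astype(int)
s=w['img'][y0:y1,x0:x1,::-1]; f=min(780/s.shape[1],580/s.shape[0]); cv2.imwrite('pics/side.png',cv2.resize(s,None,fx=f,fy=f,interpolation=cv2.INTER_CUBIC)); print(x0,y0,f)
E
```

```text
29.8 [ 0.4492394  -0.1207253   0.15419119]
[[519.0, 98.0], [634.0, 98.0], [496.0, 253.0], [596.0, 253.0], [472.0, 103.0], [558.0, 103.0], [458.0, 223.0], [536.0, 223.0]]
442 83 3.135135135135135
```

View pics/side.png

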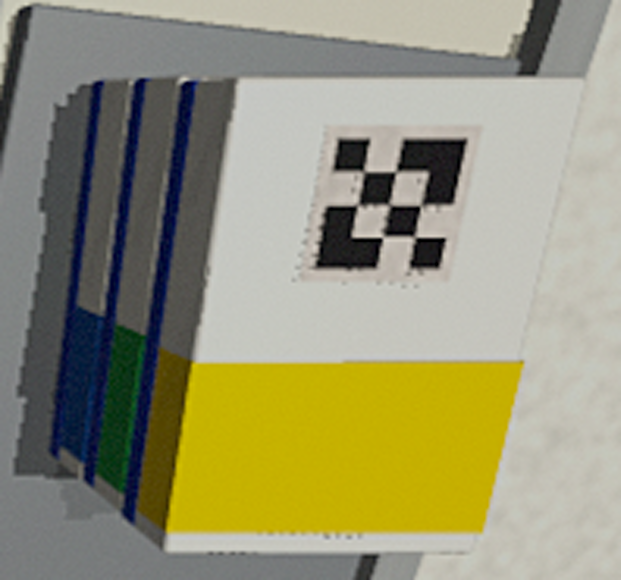

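The pile is square: the far edges of all three layers lie on one line (rows 78–80 of the crop), and the near corners run straight down from yellow to blue. Next I'll locate the tab for the push.

```bash
python3 - <<'E'
from h import *
from station import ctrl
w,o=pickle.load(open('iblue.pkl','rb')); h=cv2.cvtColor(w['img'],cv2.COLOR_RGB2HSV)
m=np.zeros(h.shape[:2],np.uint8); m[285:330,280:380]=cv2.inRange(h[285:330,280:380],(100,110,30),(130,255,255))
ys,xs=np.nonzero(m); print(xs.min(),xs.max(),ys.min(),ys.max()); e=[]
for c in (300,330,360): r=np.nonzero(m[:,c])[0]; e.append((c,r.max()+.5)); print(c,r.min(),r.max(),h[r.min():r.max()+1,c,2].tolist())
P=onz(w,e,.064,o); print('outer top',P.round(4).tolist(),'yaw',np.degrees(np.arctan2((P[0]-P[2])[1],(P[0]-P[2])[0]))-90)
print('mid y',onz(w,[((xs.min()+xs.max())/2,ys.max())],.064,o))
d=onz(w,[(272,155.5),(380,153)],.028,o)
t=P[1]; a=np.radians(-3.8); ex=np.array([np.cos(a),np.sin(a)])
o=ctrl.get_obs(); print(o['tool_pos'],togo(o,[t[0]-.035,t[1]+.002,.154],-3.8))
E
```

```text
289 370 296 320
300 297 320 [62, 51, 53, 56, 57, 58, 54, 54, 56, 56, 53, 57, 57, 58, 56, 56, 53, 56, 63, 82, 82, 78, 71, 74]
330 296 319 [53, 53, 51, 48, 55, 48, 47, 53, 45, 52, 47, 51, 48, 54, 51, 57, 51, 50, 50, 58, 59, 64, 61, 52]
360 296 319 [50, 58, 62, 59, 59, 58, 54, 64, 54, 57, 55, 59, 54, 52, 60, 58, 53, 61, 91, 125, 125, 121, 116, 112]
outer top [[0.4184, -0.212, 0.064], [0.4176, -0.2374, 0.064], [0.4158, -0.2627, 0.064]] yaw -2.8957069068356844
mid y [[ 0.41712458 -0.23694095  0.064     ]]
[ 0.44929383 -0.12100116  0.15414496] ([-7.33, 11.03, 0.02], np.float64(3.34), np.float64(7.14))
```

servo_tool:
  increments:
    - [[4, -3, 3, 0, 0], [2, -6, 6, 0, 0], [0, -7.3, 9, 0, 0], [0, -7.3, 11, 0, 0], [0, -7.3, 11, 0, 0]]
  newtons: 40

```text
t: 30.35
tool_pos: [0.3821, -0.2374, 0.1543]
tool_rot: [3.14, 0.085, 0.0]
contact_force: [0.0, 0.2, 0.2]
opening: 0.0119
grip_force: 0.0
```

servo_tool:
  increments:
    - [[0, 0, 0, 2, 4], [0, 0, 0, 5, 7], [0, 0, 0, 8, 7], [0, 0, 0, 9.9, 7], [0, 0, 0, 9.9, 7]]

```text
t: 30.85
tool_pos: [0.3804, -0.2324, 0.0516]
tool_rot: [-3.135, 0.1, 0.009]
contact_force: [0.0, -0.4, 0.0]
opening: 0.0001
grip_force: 0.0
```

servo_tool:
  increments:
    - [[0, 0.4, 0, 0, 0], [0, 0.8, 0, 0, 0], [0, 1.2, 0, 0, 0], [0, 1.5, 0, 0, 0], [0, 1.5, 0, 0, 0]]

```text
t: 31.35
tool_pos: [0.3982, -0.2355, 0.0557]
tool_rot: [3.139, -0.099, 0.002]
contact_force: [-0.3, 0.4, 0.3]
opening: -0.0001
grip_force: 0.0
```

servo_tool:
  increments:
    - [[0, 0.2, 0, 0, 0], [0, 0.4, 0, 0, 0], [0, 0.6, 0, 0, 0], [0, 0.8, 0, 0, 0], [0, 1.0, 0, 0, 0]]

```text
t: 31.85
tool_pos: [0.4071, -0.2358, 0.0548]
tool_rot: [-3.14, 0.099, 0.002]
contact_force: [-2.2, 1.0, 2.0]
opening: 0.0001
grip_force: 1.1
```

servo_tool:
  increments:
    - [[0, 0.3, 0, 0, 0], [0, 0.6, 0, 0, 0], [0, 0.9, 0, 0, 0], [0, 1.2, 0, 0, 0], [0, 1.5, 0, 0, 0]]

```text
t: 32.35
tool_pos: [0.4224, -0.2365, 0.0547]
tool_rot: [-3.139, 0.099, 0.001]
contact_force: [-2.1, 1.3, 1.5]
opening: 0.0003
grip_force: 1.1
```

servo_tool:
  increments:
    - [[0, 0.3, 0, 0, 0], [0, 0.6, 0, 0, 0], [0, 0.9, 0, 0, 0], [0, 1.2, 0, 0, 0], [0, 1.5, 0, 0, 0]]

```text
t: 32.85
tool_pos: [0.4373, -0.2375, 0.0547]
tool_rot: [-3.14, 0.099, 0.0]
contact_force: [-1.2, 1.3, 0.1]
opening: 0.0
grip_force: 1.1
```

servo_tool:
  increments:
    - [[0, 0.3, 0, 0, 0], [0, 0.6, 0, 0, 0], [0, 0.9, 0, 0, 0], [0, 1.2, 0, 0, 0], [0, 1.5, 0, 0, 0]]

```text
t: 33.35
tool_pos: [0.4524, -0.2386, 0.0548]
tool_rot: [-3.14, 0.099, 0.0]
contact_force: [-1.5, 2.4, 0.2]
opening: -0.0
grip_force: 1.1
```

servo_tool:
  increments:
    - [[0, 0.3, 0, 0, 0], [0, 0.6, 0, 0, 0], [0, 0.9, 0, 0, 0], [0, 1.2, 0, 0, 0], [0, 1.4, 0, 0, 0]]

```text
t: 33.85
tool_pos: [0.4665, -0.2396, 0.0549]
tool_rot: [3.14, -0.099, 0.0]
contact_force: [-2.0, 1.7, 0.7]
opening: -0.0
grip_force: 1.0
```

servo_tool:
  increments:
    - [[0, 0.2, 0, 0, 0], [0, 0.4, 0, 0, 0], [0, 0.5, 0, 0, 0], [0, 0.6, 0, 0, 0]]

```text
t: 34.25
tool_pos: [0.4723, -0.2399, 0.055]
tool_rot: [3.14, -0.099, 0.0]
contact_force: [-1.9, 0.8, 0.0]
opening: 0.0002
grip_force: 1.0
```

servo_tool:
  increments:
    - [[0, 0.2, 0, 0, 0], [0, 0.4, 0, 0, 0], [0, 0.5, 0, 0, 0], [0, 0.6, 0, 0, 0]]

```text
t: 34.65
tool_pos: [0.4783, -0.2403, 0.055]
tool_rot: [3.14, -0.099, 0.0]
contact_force: [-1.8, 1.4, 0.0]
opening: 0.0001
grip_force: 1.0
```

servo_tool:
  increments:
    - [[0, 0.1, 0, 0, 0], [0, 0.2, 0, 0, 0], [0, 0.3, 0, 0, 0], [0, 0.4, 0, 0, 0]]

```text
t: 35.05
tool_pos: [0.4823, -0.2406, 0.055]
tool_rot: [3.14, -0.099, 0.0]
contact_force: [-2.6, 2.2, 0.1]
opening: 0.0004
grip_force: 1.0
```

servo_tool:
  increments:
    - [[0, 0.1, 0, 0, 0], [0, 0.2, 0, 0, 0], [0, 0.3, 0, 0, 0], [0, 0.3, 0, 0, 0]]

```text
t: 35.45
tool_pos: [0.4834, -0.2406, 0.0549]
tool_rot: [-3.139, 0.098, 0.009]
contact_force: [-9.9, 2.3, 7.1]
opening: 0.0001
grip_force: 5.4
```

servo_tool:
  increments:
    - [[0, 0.1, 0, 0, 0], [0, 0.2, 0, 0, 0], [0, 0.3, 0, 0, 0], [0, 0.3, 0, 0, 0]]

```text
t: 35.85
tool_pos: [0.4835, -0.2406, 0.055]
tool_rot: [-3.138, 0.097, 0.022]
contact_force: [-23.5, 2.7, 16.9]
opening: -0.0003
grip_force: 11.8
```

The shuttle has reached its stop: the position holds while the force rises. Backing off to check.

servo_tool:
  increments:
    - [[0, -0.6, 0, 0, 0], [0, -1.5, 0, 0, 0], [0, -3, 0, 0, 0], [0, -5, 0, 0, 0], [0, -6, 0, 0, 0]]

```text
t: 36.35
tool_pos: [0.4274, -0.2372, 0.0549]
tool_rot: [3.139, -0.1, 0.001]
contact_force: [-0.6, 0.2, 0.6]
opening: -0.0002
grip_force: 0.0
```

servo_tool:
  increments:
    - [[0, 0, 0, -4, 0], [0, 0, 0, -8, 0], [0, 0, 0, -12, 0], [0, 1, 0, -14, 0], [0, 1, 0, -14, 0]]

```text
t: 36.85
tool_pos: [0.441, -0.2395, 0.2]
tool_rot: [3.134, -0.099, 0.014]
contact_force: [-0.6, -0.6, 0.4]
opening: -0.0002
grip_force: 0.0
```

servo_tool:
  increments:
    - [[0, 0, 0, 0, 0], [0, 0, 0, 0, 0], [0, 0, 0, 0, 0]]

```text
t: 37.15
tool_pos: [0.4372, -0.2371, 0.1928]
tool_rot: [-3.138, 0.099, 0.004]
contact_force: [-0.4, -0.3, -0.0]
opening: 0.0001
grip_force: 0.0
```

```bash
python3 - <<'E'
from m import *
w,o=shot('wrist'); cv2.imwrite('pics/end.png',w['img'][:,:,::-1]); print(o['t'],o['tool_pos'],o['contact_force'])
d=.0768; c0=np.array([.5236+.001+d*.998,-.2364-d*.067,.088]); p=proj(w,c0,o)[0].astype(int); b=proj(w,c0-[.045,0,0],o)[0].astype(int); print(p,b)
P,B,y=measure(w,o,(b[0]-75,b[1]-60,b[0]+75,b[1]+40),.088,(p[0]-26,max(0,p[1]-26),p[0]+26,p[1]+26),(18,35)); print('moved',(B-[.4982,-.2376,.088]).round(4))
t,_=shot('top'); i0=pickle.load(open('i0.pkl','rb'))['top']
for nm,hu,win in (('teal',(70,95),(245,185,280,225)),('orange',(8,17),(300,285,335,325)),('yellow',(20,32),(390,225,425,285)),('green',(45,75),(390,235,425,285)),('blue',(100,125),(385,225,430,300)),('samples',(105,130),(300,180,335,250))):
    for im in (i0,t):
        x0,y0,x1,y1=win; m=mask(im['img'][y0:y1,x0:x1],*hu); ys,xs=np.nonzero(m); print(nm,len(xs),(xs.mean()+x0).round(1) if len(xs) else '',(ys.mean()+y0).round(1) if len(xs) else '',end=' | ')
    print()
E
```

```text
37.15 [ 0.43722216 -0.23712996  0.19275338] [-0.35212744 -0.32750956 -0.0218648 ]
[313 -55] [319  43]Traceback (most recent call last):
  File "<stdin>", line 4, in <module>
  File "m.py", line 5, in measure
    bm=np.zeros(h.shape[:2],np.uint8); bm[y0:y1,x0:x1]=cv2.inRange(h[y0:y1,x0:x1],(hue[0],110,40),(hue[1],255,255))
                                                       ~~~~~~~~~~~^^^^^^^^^^^^^^^^^^^^^^^^^^^^^^^^^^^^^^^^^^^^^^^^^
cv2.error: OpenCV(4.12.0) /io/opencv/modules/core/src/arithm.cpp:2036: error: (-215:Assertion failed) ! _src.empty() in function 'inRange'
```

servo_tool:
  increments:
    - [[0, 3, 0, -1, 0], [0, 6, 0, -2, 0], [0, 9, 0, -3, 0], [0, 9, 0, -3, 0], [0, 9, 0, -3, 0]]

```text
t: 37.7
tool_pos: [0.5278, -0.2432, 0.2238]
tool_rot: [-3.139, 0.099, 0.003]
contact_force: [1.0, -0.2, -0.8]
opening: 0.0002
grip_force: 0.0
```

```bash
python3 - <<'E'
from m import *
w,o=shot('wrist'); cv2.imwrite('pics/end.png',w['img'][:,:,::-1]); print(o['t'],o['tool_pos'])
d=.0768; c0=np.array([.5236+.001+d*.998,-.2364-d*.067,.088]); p=proj(w,c0,o)[0].astype(int); b=proj(w,c0-[.045,0,0],o)[0].astype(int); print(p,b)
P,B,y=measure(w,o,(b[0]-75,max(0,b[1]-60),b[0]+75,b[1]+40),.088,(p[0]-26,max(0,p[1]-26),p[0]+26,p[1]+26),(18,35)); print('moved',(B-[.4982,-.2376,.088]).round(4))
t,_=shot('top'); i0=pickle.load(open('i0.pkl','rb'))['top']
for nm,hu,win in (('teal',(70,95),(245,185,280,225)),('orange',(8,17),(300,285,335,325)),('samples',(105,130),(300,180,335,250))):
    for im in (i0,t):
        x0,y0,x1,y1=win; m=mask(im['img'][y0:y1,x0:x1],*hu); ys,xs=np.nonzero(m); print(nm,len(xs),(xs.mean()+x0).round(1),(ys.mean()+y0).round(1),end=' | ')
    print()
E
```

```text
37.7 [ 0.52781117 -0.24323644  0.22384756]
[314 129] [319 196]
yaw edge/left/right 3.37 3.49 3.4 W 54.5 patch [ 0.6001 -0.2391  0.088 ] bandmid [ 0.5748 -0.2407  0.088 ] sep 25.4
moved [ 0.0766 -0.0031  0.    ]
teal 284 262.4 206.9 | teal 280 262.2 207.1 | 
orange 202 315.8 312.3 | orange 201 315.8 312.3 | 
samples 387 317.7 216.3 | samples 382 317.7 216.2 |
```

```bash
python3 -c "from station import ctrl; print(ctrl.finish_job())"
```

```text
the job is handed in; nothing more can be done
None
```

The job is handed in: green sits on blue and yellow on green, square in a side view taken before the push, and the shuttle is in against its stop with yellow on top having ridden the full 77 mm unturned; the lower two layers weren't looked at again after the push, and of the other things on the bench I checked only the orange and turquoise cartridges and the two samples, none of which had moved.

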